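# Sweep the cured domes into the counting tray's trough and close its lid

## Robot

A 7-joint arm with a two-finger parallel gripper is mounted at the origin on a cart in front of the work surface, level with it; the furniture and walls round the work are solid. World frame = base frame: x ahead of the robot, y to its left, z up, the work surface at z = 0. Lengths are in m, angles in rad, forces in N, time in s.
With the tool pointing down it reaches from about 0.425 to 0.8 m from the base axis. Payload 8.3 kg.
Tool frame: the origin (TCP) lies at the very end of the fingers, on their centre line; the grasp point (between the pads) lies 19 mm behind it (ctrl.grip_depth is the distance from the TCP to the grasp point, in m); z points along the fingers, y is the line along which they close (so a half turn about z gives the same grasp; the last joint's range is limited). The gripper opens to 85 mm and grips with 20 to 120 N. Pads are 22 mm wide; open, the fingers measure 114 mm over their backs; the gripper's body (76 mm by 85 mm) begins 54 mm behind the grasp point. The pads swing forward as they close: fully open they stand 13 mm farther back than shut.
Start: joints at [1.068, 0.383, 0.016, 1.37, -0.006, 1.388, -0.046], TCP at [0.266, -0.565, 0.231] pointing down, gripper open.
Joint ranges: [-2.95, 2.95], [-0.25, 2.06], [-1.52, 1.56], [0.18, 2.33], [-1.44, 4.58], [0.02, 2.06], [-3.01, 3.01]. Speed limits (rad/s): [2.39, 2.39, 3.01, 3.01, 3.14, 3.14, 3.14].

## Interface

Orientations are given as [roll, pitch, yaw] about the fixed x, y, z axes, in that order (R = Rz(yaw) Ry(pitch) Rx(roll)).
In Python, from bench import ctrl gives the robot as it stands.
- The arm moves only by the tool step_arm, never from a script. Its argument "motion" is one flat list of numbers, 5 for each row, row after row: the finger opening in cm, from 0 to 8.54, then the shift along the tool's x, y, z in cm, then the turn about the tool's z in degrees. In form: [fingers, tx, ty, tz, turn, fingers, tx, ty, tz, turn, ...]. A call has 1 to 8 rows; each row shifts and turns the commanded pose from where the row before left it, along the tool's axes as they then stand; what a row does not reach is not made up. A row lasts 1/10 s, in which the tool goes at most 50 mm and 8.59 degrees, less where a joint would pass 70% of its speed; a pose out of reach is approached as far as the arm can. A call with a gripper value outside its range is refused whole. The fingers move at their own pace and stop on an object; "force" is the grip in N (left out, the last holds). Time passes only in rows, so rows that do not move let the fingers close. It gives the time, the measured TCP pose, the force, the opening and the grip force at its end, in the units of the state.
- ctrl.observe(): the state, without advancing time (a new reading comes with each control period).
- ctrl.grab_frame(name): name is "scene" or "top" or "wrist"; returns a dict with "color" (480x640x3 uint8, red, green, blue), "mtx" (3x3 intrinsics, pixels), "R" (3x3) and "t" (3): a world point X has camera coordinates R X + t. Camera axes: x right, y down, z forward; pixel columns grow to the right and rows downward; lengths in m; the calibration is good to about 2 mm. The wrist camera is an equidistant fisheye: a pixel r from the principal point sees the ray r / f radians off the axis. A picture is of the moment at which its call begins. There is no depth.
- ctrl.job_done(): hands the job in; it is judged then, once.
Trained networks look in the newest picture that a camera, given by its name, has taken for a name from the list of things; names that differ only in an ending like _2 or _b are one class to them, and where a whole thing is asked for, a point or a joint stands for the part that bears it (a point fixed in the world has none). Each returns a list of dicts, best first, with "conf" (0 to 1); they miss things now and then, are a little off and sometimes report something else, mostly with a low value. They report only what shows in the picture. A call takes as long as a camera call. They do not tell look-alikes from the thing itself.
- ctrl.regions_of(camera, query): "region" (480x640 bool, what is visible of it) and "uv" ([column, row] in pixels, amid what is visible of it).
The state is a dict: "time_s": time; "qpos": joint angles; "qvel": joint speeds; "joint_torque": joint torques, N m; "ee_pos": TCP position; "tool_rot": TCP orientation; "ft_force": force on the tool from outside, world axes, zero at the start; "torque": the same for the moment, N m; "gripper_width": finger opening in m; "grip_force": force on a finger pad.
Only numpy, scipy, OpenCV 4.12 (cv2) and the standard library are available. Lean on these libraries where they do the work, as an engineer would, in place of code of your own. Each camera call takes 0.05 s, during which the arm holds its last target. There are 200 camera calls.

## Task

On the counting tray, sweep the three red resin domes across the platform with your closed fingertips until each has dropped into the trough, then push the trough's open lid over and fully shut so that the domes can be poured out through the spout. The honey-yellow dome is still tacky: leave it lying where it is. Only push things, never pick any up, and do not disturb the tweezers, jar, cup and applicator standing round the tray.

Things in the scene. Friction and masses are not known exactly. Their poses are not given: they have to be found in the camera images.
- tray: Pale grey bead-counting tray, fast on its rubber feet, 196 mm square; origin under its centre, on the table. Flat platform, top 28 mm above the table, from x -94 to +94 mm and y -94 to +45 mm. A rim 4 mm thick, 36 mm above the table, bounds it at -x, +x and -y; its +y side is open: a straight edge along x with the trough beyond. Heights are above the table.
- tray_edge (a point): middle of the platform's open edge over the trough, at platform height; same axes as the tray
- tray_trough (a point): centre of the trough's floor, 4 mm high. The trough spans tray x -94 to +94 mm, y +45 to +94 mm. Its outer and far walls are 28 mm high, its near (-x) wall 16 mm, with a small pouring spout that sticks out another 27 mm.
- lid (a joint): bluish clear lid of the trough, 190 mm along tray x, 54 mm from hinge to free edge, 3 mm thick; a dark tab 36 mm wide reaches 9 mm further in mid-edge. 0 rad = shut (level over the trough, top face 31 mm high), 1.57 = upright, 2.1 = its stop, leaning outward. Starts open, at 1.75 to 2.1. Friction hinge (0.03 N m): it stays at any angle.
- lid_hinge (a point): middle of the lid's hinge line, which runs along tray x at tray y = +98 mm, 29.5 mm high. The lid opens away from the platform.
- lid_edge (a point): middle of the lid's free edge (at the root of the tab), moves with the lid
- dome_red_1: dark red cured resin dome (cabochon): flat round base 26 mm across, upright side 6 mm high, low domed top, 10 mm high in all, 12 g; lies loose on the platform, flat side down; origin at the centre of its underside
- dome_red_2: a second, like dome_red_1
- dome_red_3: a third, like dome_red_1
- dome_honey: honey-yellow dome of the same shape and size, still tacky; it stays where it lies. At the start the centres of any two domes are at least 38 mm apart along the tray's x.
- tweezers: steel tweezers, 123 mm long, 13 mm wide, 10 mm high, lying beside the tray; leave alone. Origin at the centre of the underside
- jar: pigment jar with a black lid, 40 mm across, 36 mm high, beside the tray; leave alone. Origin at the centre of the underside
- cup: small salmon-pink mixing cup, 41 mm across, 28 mm high, standing near the spout; leave alone. Origin at the centre of the underside
- stick: white applicator stick, 138 mm long, 9 mm thick, lying between the tray and the robot; leave alone. Origin at the centre of the underside
Not all that is in view belongs to the job. What is shaped like the dome_red_3 but green or turquoise is not meant.

How it is judged:
By the outcome, as a careful person would: the job done as asked, in the order asked, and still so for the second after the job is handed in, with the robot touching nothing.
It also fails if it takes over 48 s, if anything falls off the work surface, if the arm or the gripper's body presses on something with over 40 N, if the wrist force passes 120 N, or if a joint passes its speed limit or range.

## Working session

There is one attempt and no reset: what is moved stays moved. The work goes in short steps, Python scripts to look and compute and a tool call to move; the robot and the scene stay as the last step left them, time stands still between calls to the robot, and variables do not carry over. Pictures are saved under pics/ and viewed, at most 10 in all, crops included, and the job is handed in when it is done.

Besides the shell and the picture viewer there is one more tool, called after "Request:" as name(argument=value, ...) on one line, values as JSON. step_arm: Moves the arm, as the interface text tells. Its arguments: {"type":"object","properties":{"motion":{"type":"array"},"force":{"type":"number"}},"required":["motion"]}

```bash
mkdir -p pics; ls; cat > h.py <<'E'
import numpy as np, cv2
from bench import ctrl
def ray(f,uv,z):
    d=np.linalg.inv(f["mtx"])@np.array([uv[0],uv[1],1.]); R=np.array(f["R"]);t=np.array(f["t"])
    o=-R.T@t; d=R.T@d; return o+d*(z-o[2])/d[2]
def proj(f,X):
    p=np.array(f["mtx"])@(np.array(f["R"])@np.array(X)+np.array(f["t"])); return p[:2]/p[2]
E
python3 - <<'E'
from h import *
for c in ["top","scene"]:
    f=ctrl.grab_frame(c); cv2.imwrite(f"pics/{c}0.png",f["color"][:,:,::-1])
    np.savez(f"{c}0.npz",**f)
    for q in ["tray","lid","dome_red_1","dome_honey","tweezers","jar","cup","stick"]:
        for r in ctrl.regions_of(c,q):
            m=r["region"];print(c,q,round(r["conf"],2),np.round(r["uv"]),m.sum(),np.round(ray(f,r["uv"],.035 if q.startswith("dome") else 0.02),3), f["color"][m].mean(0).round())
print(ctrl.observe())
E
```

```text
pics
top tray 0.94 [274. 221.] 15318 [0.527 0.056 0.02 ] [133. 133. 128.]
top lid 0.85 [225. 232.] 2241 [0.507 0.14  0.02 ] [ 89.  98. 100.]
top lid 0.3 [380. 220.] 61 [ 0.534 -0.122  0.02 ] [112. 109. 104.]
top dome_red_1 0.64 [300. 119.] 187 [0.699 0.017 0.035] [61. 98. 64.]
top dome_red_1 0.55 [305. 228.] 165 [0.516 0.004 0.035] [109.  49.  48.]
top dome_red_1 0.52 [285. 176.] 195 [0.602 0.04  0.035] [110.  61.  59.]
top dome_red_1 0.48 [311. 326.] 182 [ 0.355 -0.011  0.035] [ 38. 105. 100.]
top dome_red_1 0.46 [292. 196.] 164 [0.568 0.027 0.035] [110.  53.  51.]
top dome_red_1 0.45 [198. 321.] 185 [0.359 0.175 0.035] [49. 97. 55.]
top dome_red_1 0.44 [397. 271.] 165 [ 0.448 -0.15   0.035] [52. 99. 56.]
top dome_honey 0.7 [328. 243.] 164 [ 0.491 -0.034  0.035] [152. 111.  52.]
top tweezers 0.57 [384. 227.] 2 [ 0.522 -0.129  0.02 ] [112. 110. 106.]
top jar 0.81 [363. 130.] 434 [ 0.687 -0.09   0.02 ] [73. 71. 66.]
top cup 0.93 [262. 333.] 517 [0.339 0.072 0.02 ] [118. 108. 103.]
top stick 0.8 [326. 291.] 393 [ 0.412 -0.034  0.02 ] [140. 134. 125.]
top stick 0.21 [382. 219.] 40 [ 0.5
[... 925 characters left out ...]
y([ 1.06808426,  0.38338897,  0.01638773,  1.37007264, -0.00629404,
        1.38821319, -0.04649083]), 'qvel': array([ 1.09422160e-03, -3.95121097e-04,  6.66089910e-04, -1.04419188e-03,
       -4.84142220e-04, -7.89358498e-05,  2.07089642e-04]), 'joint_torque': array([ 7.86545229e-05, -6.27328849e+01,  8.42815954e-01, -3.72085154e+01,
        1.64006185e-02,  2.57482920e-03, -3.63601629e-06]), 'ee_pos': array([ 0.26614898, -0.56548833,  0.23129855]), 'tool_rot': array([-3.14155783e+00, -5.79784295e-05,  4.39880009e-01]), 'ft_force': array([-1.23108773,  1.10853374, -0.24071922]), 'torque': array([ 0.0239144 ,  0.03012914, -0.01682395]), 'grip_force': 0.0, 'gripper_width': 0.0855248623056474}
```

```bash
python3 - <<'E'
import cv2
a=cv2.imread("pics/top0.png")[95:355,180:420]; cv2.imwrite("pics/topc.png",cv2.resize(a,None,fx=2.3,fy=2.3,interpolation=cv2.INTER_CUBIC))
a=cv2.imread("pics/scene0.png")[160:360,210:450]; cv2.imwrite("pics/scenec.png",cv2.resize(a,None,fx=3,fy=3,interpolation=cv2.INTER_CUBIC))
E
```

```text
(no output)
```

View pics/topc.png

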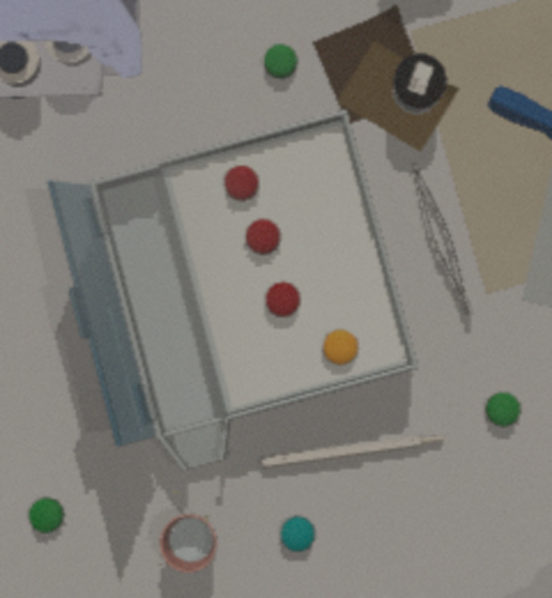

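View pics/scenec.png

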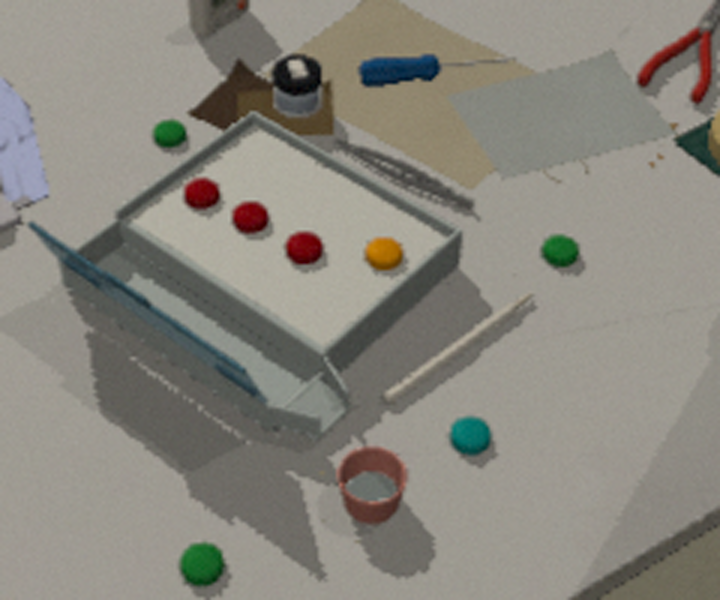

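Top crop: reds at (242,183), (263,237), (283,299), honey at (340,347), lid leaning outward at the left, spout at the bottom (195,445). The green (280,60), (502,408), (46,515) and turquoise (297,533) domes lie off the tray and are decoys. The three reds on the platform are the ones meant.

```bash
python3 - <<'E'
from h import *
from scipy.optimize import least_squares
f=dict(np.load("top0.npz"))
P=np.array([[98,-98,36],[-98,-98,36],[98,98,28],[98,45,36],[-98,45,36],[-98,98,28]])/1e3
U=np.array([[346,116],[411,367],[95,184],[161,165],[228,415],[162,434]])/2.3+[180,95]
def w(p,X): c,s=np.cos(p[2]),np.sin(p[2]); X=np.atleast_2d(X); return np.c_[p[0]+c*X[:,0]-s*X[:,1],p[1]+s*X[:,0]+c*X[:,1],X[:,2]]
g=lambda p:np.array([proj(f,X) for X in w(p,P)])-U
r=least_squares(lambda p:g(p).ravel(),[.53,.02,.25],loss="soft_l1");p=r.x
print(p,np.degrees(p[2]),g(p).round(1).tolist()); np.save("tray.npy",p)
inv=lambda q:np.array([[np.cos(p[2]),np.sin(p[2])],[-np.sin(p[2]),np.cos(p[2])]])@(np.array(q)[:2]-p[:2])*1e3
fs=dict(np.load("scene0.npz"))
for n,u,us in [("r1",(285,176),(275,224)),("r2",(292,196),(292,233)),("r3",(305,228),(313,243)),("hon",(328,243),(332,246))]:
    print(n,inv(ray(f,u,.033)).round(1),inv(ray(fs,us,.034)).round(1))
for n,u,z in [("tipfar",(50,182),.08),("tipnear",(118,445),.08)]: print(n,inv(ray(f,np.array(u)/2.3+[180,95],z)).round(1))
print("cup",inv(ray(f,(262,333),.014)),"jar",inv(ray(f,(363,130),.03)),"stick",inv(ray(f,(326,291),.005)))
E
```

```text
[0.53828552 0.02866062 0.29497427] 16.90078071087734 [[1.1, -3.0], [4.5, 0.6], [-1.8, -0.9], [-0.8, -1.9], [0.6, 2.8], [-1.1, 2.9]]
r1 [64.4 -7.8] [71.7 -7.5]
r2 [ 28.7 -10.3] [ 25.9 -11. ]
r3 [-28.8 -17.1] [-26.2 -17.4]
hon [-63.  -47.3] [-60.9 -36. ]
tipfar [ 94.1 117.8]
tipnear [-92.7 118.6]
cup [-178.67897241   99.40840049] jar [ 105.61912508 -155.59194519] stick [-140.16757956  -22.94745623]
```

```bash
python3 - <<'E'
from h import *
from scipy.optimize import minimize
p0=np.load("tray.npy")
F={c:dict(np.load(c+"0.npz")) for c in ["top","scene"]}
L=[((98,-98,36),(-98,-98,36)),((98,-98,36),(98,45,36)),((-98,-98,36),(-98,45,36)),((94,-94,36),(-94,-94,36)),((94,45,28),(-94,45,28)),((98,98,28),(98,50,28))]
S=np.vstack([np.linspace(a,b,60) for a,b in L])/1e3
def w(p,X): c,s=np.cos(p[2]),np.sin(p[2]); return np.c_[p[0]+c*X[:,0]-s*X[:,1],p[1]+s*X[:,0]+c*X[:,1],X[:,2]]
def grad(f,sg):
    g=cv2.GaussianBlur(cv2.cvtColor(f["color"],cv2.COLOR_RGB2GRAY).astype(np.float32),(0,0),sg)
    return np.hypot(cv2.Sobel(g,5,1,0),cv2.Sobel(g,5,0,1))
def pr(f,X): q=(X@f["R"].T+f["t"])@f["mtx"].T; return q[:,:2]/q[:,2:]
for cams in (["top"],["scene"],["top","scene"]):
    p=p0
    for sg in (3,1.5,.8):
        G={c:grad(F[c],sg) for c in cams}
        def cost(p): 
            return -sum(cv2.remap(G[c],pr(F[c],w(p,S)).astype(np.float32)[None],None,1).mean()/G[c].std() for c in cams)
        p=minimize(cost,p,method="Nelder-Mead",options=dict(initial_simplex=[p,p+[.006,0,0],p+[0,.006,0],p+[0,0,.04]])).x
    print(cams,p,cost(p))
np.save("tray.npy",p)
inv=lambda q:np.array([[np.cos(p[2]),np.sin(p[2])],[-np.sin(p[2]),np.cos(p[2])]])@(np.array(q)[:2]-p[:2])*1e3
im={}
for c,f in F.items():
    h=cv2.cvtColor(f["color"],cv2.COLOR_RGB2HSV)
    for n,m in [("red",((h[...,0]<6)|(h[...,0]>172))&(h[...,1]>130)),("hon",(h[...,0]>12)&(h[...,0]<25)&(h[...,1]>140))]:
        k,_,st,ce=cv2.connectedComponentsWithStats(m.astype(np.uint8))
        for i in range(1,k):
            x=inv(ray(f,ce[i],.033))
            if st[i,4]>30 and abs(x).max()<100: print(c,n,ce[i].round(1),st[i,4],x.round(1))
a=F["top"]["color"][:,:,::-1].copy()
a=cv2.resize(a[95:355,180:420],None,fx=2.3,fy=2.3)
for u in (pr(F["top"],w(p,S))-[179.5,94.5])*2.3: cv2.circle(a,tuple(int(v) for v in u),1,(0,0,255),-1)
cv2.imwrite("pics/fit.png",a)
E
```

```text
['top'] [0.53660308 0.02898493 0.2969631 ] -2.4437244
['scene'] [0.54118562 0.02830622 0.30790239] -2.8672752
['top', 'scene'] [0.53741529 0.02856436 0.29506822] -4.6814356
top red [284.9 173.3] 110 [69.8 -9. ]
top red [293.9 196.9] 128 [ 27.3 -13.1]
top red [302.5 224.5] 141 [-21.1 -14.7]
top hon [327.5 245.4] 154 [-65.8 -45.7]
scene red [276.8 224.2] 85 [ 70.2 -10.6]
scene red [293.  232.1] 88 [ 27.8 -15.3]
scene red [311.  242.4] 96 [-20.5 -16.9]
scene hon [337.5 244.2] 106 [-64.6 -48.3]
```

View pics/fit.png

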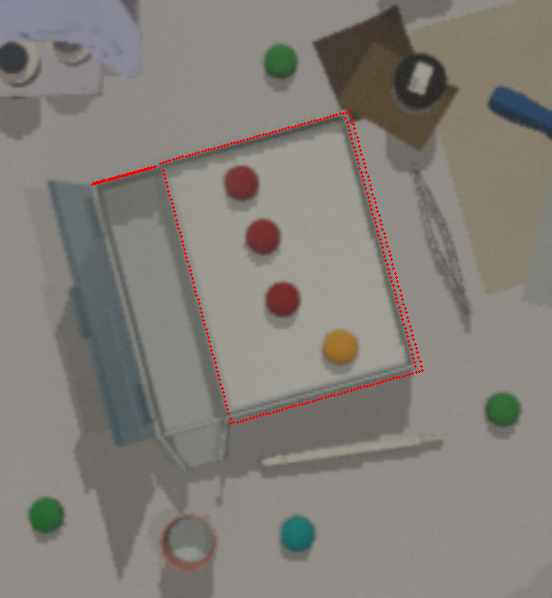

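```bash
cat > fit.py <<'E'
from h import *
from scipy.optimize import minimize
p0=np.r_[np.load("tray.npy"),.97,.98,0]
F={c:dict(np.load(c+"0.npz")) for c in ["top","scene"]}
L=[((98,-98,36),(-98,-98,36)),((98,-98,36),(98,45,36)),((-98,-98,36),(-98,45,36)),((94,-94,36),(-94,-94,36)),((94,45,28),(-94,45,28)),((98,98,28),(98,50,28)),((94,-94,36),(94,45,36)),((-94,-94,36),(-94,45,36))]
S=np.vstack([np.linspace(a,b,60) for a,b in L])/1e3
def w(p,X): X=X*[p[3],p[4],1]; c,s=np.cos(p[2]),np.sin(p[2]); return np.c_[p[0]+c*X[:,0]-s*X[:,1],p[1]+s*X[:,0]+c*X[:,1],X[:,2]+p[5]]
def grad(f,sg):
    g=cv2.GaussianBlur(cv2.cvtColor(f["color"],cv2.COLOR_RGB2GRAY).astype(np.float32),(0,0),sg)
    return np.hypot(cv2.Sobel(g,5,1,0),cv2.Sobel(g,5,0,1))
def pr(f,X): q=(X@f["R"].T+f["t"])@f["mtx"].T; return q[:,:2]/q[:,2:]
for cams in (["top"],["scene"],["top","scene"]):
    p=p0
    for sg in (2.5,1.2,.7):
        G={c:grad(F[c],sg) for c in cams}
        def cost(p): 
            return -sum(cv2.remap(G[c],pr(F[c],w(p,S)).astype(np.float32)[None],None,1).mean()/G[c].std() for c in cams)
        k=6 if len(cams)>1 else 5
        D=np.diag([.006,.006,.03,.03,.03,.01])[:k]
        full=lambda q:np.r_[q,np.zeros(6-k)]
        p=full(minimize(lambda q:cost(full(q)),p[:k],method="Nelder-Mead",options=dict(maxiter=4000,initial_simplex=[p[:k]]+[(p+d)[:k] for d in D])).x)
    print(cams,p.round(4),cost(p))
out=[]
for c in F:
    a=F[c]["color"][:,:,::-1]; y,x=(130,200) if c=="top" else (170,210)
    a=cv2.resize(a[y:y+150,x:x+190],None,fx=2.1*1.9,fy=2.1*1.9,interpolation=cv2.INTER_CUBIC)[:598//1]
    for u in (pr(F[c],w(p,S))-[x-.5,y-.5])*2.1*1.9: cv2.circle(a,tuple(int(v) for v in u),1,(0,0,255),-1)
    out.append(cv2.resize(a,None,fx=.52,fy=.52))
cv2.imwrite("pics/fit2.png",np.hstack(out))
for c,f in F.items(): print(c,(-f["R"].T@f["t"]).round(3),f["mtx"][0,0])
E
python3 fit.py
```

```text
['top'] [0.5406 0.0316 0.2943 0.9495 0.9676 0.    ] -2.973201
['scene'] [0.5403 0.0309 0.3051 0.9968 0.9151 0.    ] -3.401917
['top', 'scene'] [0.539  0.0319 0.3099 0.9854 0.9292 0.0014] -5.6727
top [ 0.46  -0.019  0.886] 513.2741841552529
scene [-0.062  0.365  0.728] 479.0842485704681
```

View pics/fit2.png

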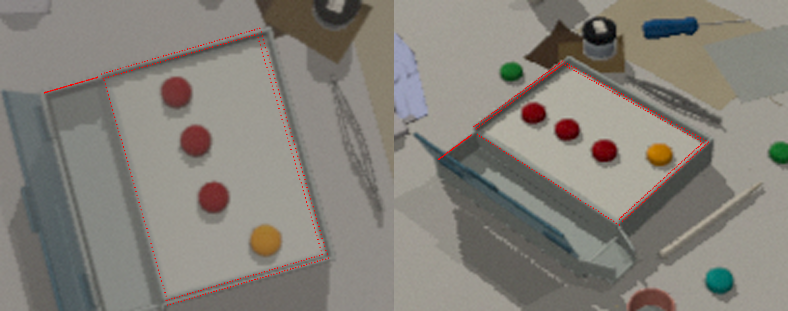

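Picture: the fit agrees within a few mm at the platform edge. Good enough to approach.

```bash
cat >> h.py <<'E'
p=np.array([.5374,.0286,.297])
c_,s_=np.cos(p[2]),np.sin(p[2]); Rt=np.array([[c_,-s_],[s_,c_]])
def state():
    o=ctrl.observe(); t=Rt.T@(o["ee_pos"][:2]-p[:2])*1e3
    print("t",o["time_s"],"tray",t.round(1),"z",round(o["ee_pos"][2]*1e3,1),"rot",np.degrees(o["tool_rot"]).round(1),"F",o["ft_force"].round(1),"w",o["gripper_width"].round(4)); return t
def inv(q): return Rt.T@(np.array(q)[:2]-p[:2])*1e3
E
python3 -c "
from h import *
t=state();print('tool x,y cm to (-21,-56):',(-21-t[0])/10,-(-56-t[1])/10)"
```

```text
Traceback (most recent call last):
  File "h.py", line 12, in state
    print("t",o["time_s"],"tray",t.round(1),"z",round(o["ee_pos"][2]*1e3,1),"rot",np.degrees(o["tool_rot"]).round(1),"F",o["ft_force"].round(1),"w",o["gripper_width"].round(4)); return t
                                                                                                                                                    ^^^^^^^^^^^^^^^^^^^^^^^^
AttributeError: 'float' object has no attribute 'round'
```

Request:
step_arm(motion=[0, 0, 0, 0, 8.2, 0, 0, 0, 0, 0], force=40)

```text
time_s: 1.1
ee_pos: [0.2661, -0.5655, 0.2313]
tool_rot: [-3.142, -0.0, 0.294]
ft_force: [-1.2, -0.2, -0.4]
gripper_width: 0.0586
grip_force: 0.0
```

```bash
sed -i 's/o\["gripper_width"\].round(4)/o["gripper_width"]/' h.py
python3 -c "
from h import *
t=state();print('tool x,y cm to (-21,-56):',(-21-t[0])/10,-(-56-t[1])/10)"
```

```text
t 1.1 tray [-433.3 -488.7] z 231.3 rot [-180.    -0.    16.8] F [-1.2 -0.2 -0.4] w 0.05861412981452824
tool x,y cm to (-21,-56): 41.22625402265223 -43.271330688995995
```

Request:
step_arm(motion=[0, 2.6, -2.7, 0, 0, 0, 2.6, -2.7, 0, 0, 0, 2.6, -2.7, 0, 0, 0, 2.6, -2.7, 0, 0, 0, 2.6, -2.7, 0, 0, 0, 2.6, -2.7, 0, 0, 0, 2.6, -2.7, 0, 0, 0, 2.6, -2.7, 0, 0])

```text
time_s: 1.9
ee_pos: [0.4024, -0.2967, 0.2316]
tool_rot: [3.141, -0.0, 0.301]
ft_force: [0.5, -0.3, 0.3]
gripper_width: 0.0004
grip_force: 0.0
```

Request:
step_arm(motion=[0, 2.6, -2.7, 0, 0, 0, 2.6, -2.7, 1, 0, 0, 2.6, -2.7, 1.5, 0, 0, 2.6, -2.7, 2, 0, 0, 2.6, -2.7, 2, 0, 0, 2.6, -2.7, 2, 0, 0, 2.6, -2.7, 2, 0, 0, 0, 0, 0, 0])

```text
time_s: 2.7
ee_pos: [0.5207, -0.0576, 0.1238]
tool_rot: [-3.137, 0.002, 0.309]
ft_force: [-0.6, 0.1, 0.9]
gripper_width: 0.0004
grip_force: 0.0
```

```bash
python3 -c "
from h import *
t=state();f=ctrl.grab_frame('wrist');cv2.imwrite('pics/w1.png',f['color'][:,:,::-1]);np.savez('w1.npz',**f)
f=ctrl.grab_frame('top');u=proj(f,ctrl.observe()['ee_pos']);print(u)
a=f['color'][100:350,170:430,::-1];a=cv2.resize(a,None,fx=2.3,fy=2.3);cv2.circle(a,tuple(int(v) for v in (u-[170,100]+.5)*2.3),3,(255,0,0),1);cv2.imwrite('pics/t1.png',a)"
```

```text
t 2.7 tray [-41.2 -77.5] z 123.8 rot [-1.798e+02  1.000e-01  1.770e+01] F [-0.6  0.1  0.9] w 0.0003600262002490028
[348.67587326 221.81507702]
```

View pics/w1.png

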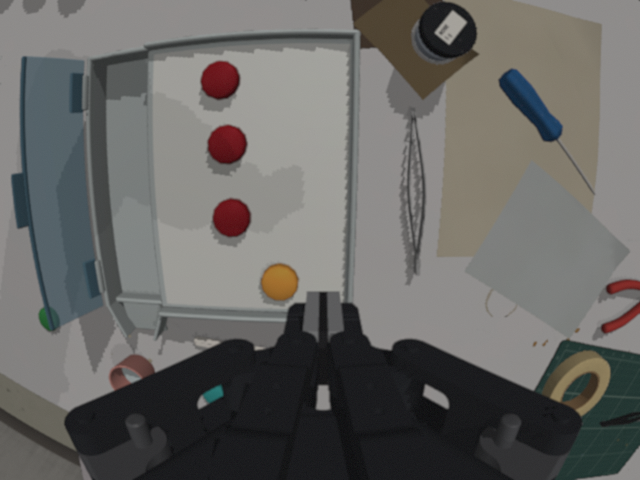

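Wrist view: reds at (220,80), (227,144), (232,217), honey at (280,282), rim corner at (357,33), fingertips at (323,292).

```bash
cat >> h.py <<'E'
def fray(f,uv,z):
    K=f["mtx"];a=np.array([(uv[0]-K[0,2])/K[0,0],(uv[1]-K[1,2])/K[1,1]]);r=np.hypot(*a)
    d=np.r_[np.sin(r)*a/max(r,1e-9),np.cos(r)]; o=-f["R"].T@f["t"]; d=f["R"].T@d; return o+d*(z-o[2])/d[2]
E
python3 - <<'E'
from h import *
f=dict(np.load("w1.npz"));f={k:f[k] for k in f}
h=cv2.cvtColor(f["color"],cv2.COLOR_RGB2HSV)
for n,m in [("red",((h[...,0]<6)|(h[...,0]>172))&(h[...,1]>130)),("hon",(h[...,0]>10)&(h[...,0]<25)&(h[...,1]>140))]:
    k,_,st,ce=cv2.connectedComponentsWithStats(m.astype(np.uint8))
    for i in range(1,k):
        if st[i,4]>300: print(n,ce[i].round(),st[i,4],inv(fray(f,ce[i],.033)).round(1))
for n,u,z in [("far-right outer",(358,33),.036),("edge far rim out",(146,46),.036),("edge platform far",(152,56),.028),("edge plat near",(162,303),.028),("right rim outer mid",(357,160),.036),("lid corner far",(23,58),.08),("lid tab",(15,200),.085),("lid near",(52,329),.08),("hinge far",(88,62),.028),("hinge mid",(92,200),.028)]:
    print(n,inv(fray(f,u,z)).round(1))
E
```

```text
red [220.  80.] 1057 [ 68.6 -11.3]
red [227. 144.] 1087 [ 26.5 -16. ]
red [231. 217.] 1030 [-21.2 -17.7]
red [621. 320.] 342 [-106.8 -354.2]
hon [279. 282.] 989 [-65.5 -48.7]
far-right outer [ 97.3 -97.6]
edge far rim out [96.9 40.9]
edge platform far [91.2 39.9]
edge plat near [-87.8  43. ]
right rim outer mid [ 16.4 -98.1]
lid corner far [ 95.3 114.4]
lid tab [  3.1 121. ]
lid near [-90.6 114.3]
hinge far [95.8 95.1]
hinge mid [-8.1 94.5]
```

View pics/t1.png

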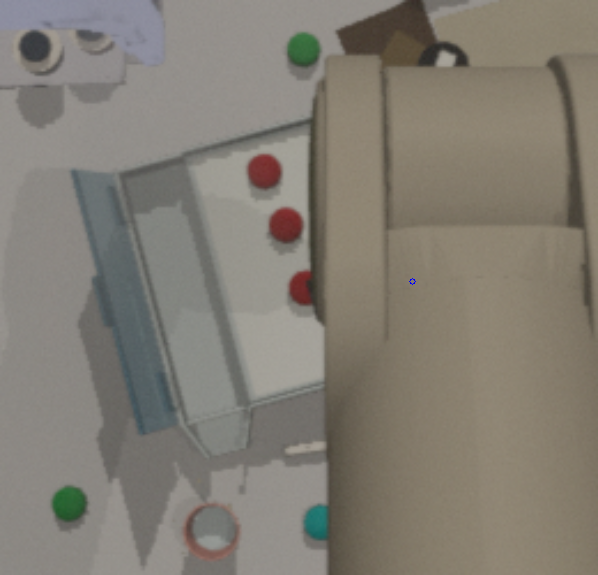

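The wrist view confirms the tray pose and dome positions. The top view shows only the arm covering the tray's right half. Moving behind red 3.

Request:
step_arm(motion=[0, 2.0, -2.1, 0, 0.7, 0, 0, 0, 4, 0, 0, 0, 0, 4, 0, 0, 0, 0, 0, 0])

```text
time_s: 3.2
ee_pos: [0.5299, -0.0399, 0.0423]
tool_rot: [-3.139, 0.008, 0.284]
ft_force: [0.1, -0.6, -1.2]
gripper_width: 0.0002
grip_force: 0.0
```

```bash
python3 -c "
from h import *
state()"
```

```text
t 3.2 tray [-27.3 -63.3] z 42.3 rot [-179.9    0.5   16.3] F [ 0.1 -0.6 -1.2] w 0.00015749047920511812
```

Request:
step_arm(motion=[0, 0.6, -0.3, 0.6, 0, 0, 0, 0, 0.5, 0, 0, 0, 0, 0, -0.5, 0, 0, 0, 0, 0])

```text
time_s: 3.6
ee_pos: [0.5394, -0.0339, 0.0365]
tool_rot: [3.141, -0.002, 0.294]
ft_force: [0.3, -0.6, 1.1]
gripper_width: -0.0
grip_force: 0.0
```

```bash
python3 -c "
from h import *
state()"
```

```text
t 3.6 tray [-16.4 -60.3] z 36.5 rot [ 1.80e+02 -1.00e-01  1.68e+01] F [ 0.3 -0.6  1.1] w -1.264456755261578e-05
```

Request:
step_arm(motion=[0, 0, 0, 0, 0, 0, 0, 0, 0, 0])

```text
time_s: 3.8
ee_pos: [0.5389, -0.0338, 0.0359]
tool_rot: [3.141, -0.001, 0.293]
ft_force: [-0.1, -0.3, 0.3]
gripper_width: -0.0
grip_force: 0.0
```

```bash
python3 -c "
from h import *
state()"
```

```text
t 3.8 tray [-16.8 -60.1] z 35.9 rot [180.   -0.   16.8] F [-0.1 -0.3  0.3] w -1.318622815629465e-07
```

Request:
step_arm(motion=[0, -0.4, 0, 0.5, 0, 0, 0, -0.8, 0, 0, 0, 0, -1, 0, 0, 0, 0, -1, 0, 0, 0, 0, -1, 0, 0, 0, 0, -1, 0, 0, 0, 0, -1, 0, 0, 0, 0, 0, 0, 0])

```text
time_s: 4.6
ee_pos: [0.5175, 0.0229, 0.0304]
tool_rot: [-3.141, -0.0, 0.296]
ft_force: [-0.3, -0.0, 0.2]
gripper_width: 0.0002
grip_force: 0.0
```

```bash
python3 -c "
from h import *
state();f=ctrl.grab_frame('wrist');cv2.imwrite('pics/w2.png',f['color'][:,:,::-1])"
```

```text
t 4.6 tray [-20.7   0.3] z 30.4 rot [-180.   -0.   17.] F [-0.3 -0.   0.2] w 0.00018681633193851324
```

View pics/w2.png

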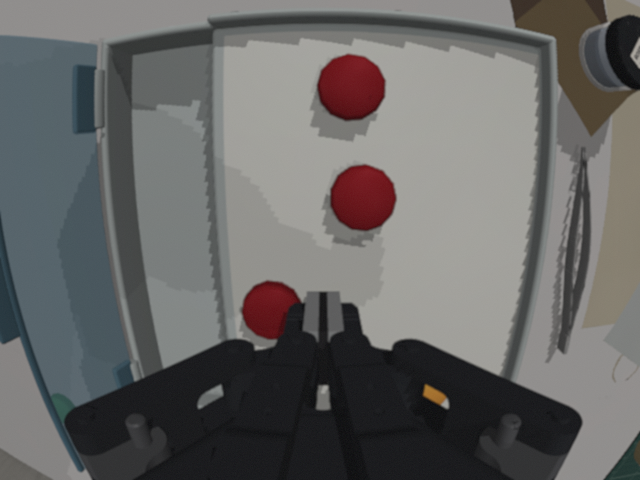

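Wrist view: red 3 at (270,310) is sliding ahead of the fingers, straight toward the edge line at x≈220. Continuing the push.

Request:
step_arm(motion=[0, 0, -1, 0, 0, 0, 0, -1, 0, 0, 0, 0, -1, 0, 0, 0, 0, -0.7, 0, 0, 0, 0, 0, 0, 0, 0, 0, 0, 0, 0])

```text
time_s: 5.25
ee_pos: [0.5071, 0.0563, 0.0302]
tool_rot: [-3.142, 0.0, 0.294]
ft_force: [0.4, -0.5, 1.2]
gripper_width: -0.0001
grip_force: 0.0
```

```bash
python3 -c "
from h import *
state();f=ctrl.grab_frame('wrist')
h=cv2.cvtColor(f['color'],cv2.COLOR_RGB2HSV)
m=((h[...,0]<6)|(h[...,0]>172))&(h[...,1]>130)
k,_,st,ce=cv2.connectedComponentsWithStats(m.astype(np.uint8))
for i in range(1,k):
  if st[i,4]>100: print(ce[i].round(),st[i,4],inv(fray(f,ce[i],.033)).round(1),inv(fray(f,ce[i],.010)).round(1))"
```

```text
t 5.25 tray [-20.9  35.4] z 30.2 rot [-180.     0.    16.8] F [ 0.4 -0.5  1.2] w -0.00011457862794078092
[440.  91.] 3066 [ 68.6 -10.1] [ 72.1 -17.5]
[448. 198.] 2920 [ 26.9 -14.8] [ 23.5 -22.9]
[279. 291.] 1504 [-11.8  52.5] [-21.6  55.4]
```

Request:
step_arm(motion=[0, 0, 0, -2.5, 0, 0, 1.2, 2.3, 0, 0, 0, 1.2, 2.3, 0, 0, 0, 1.2, 2.3, 0, 0, 0, 1.2, 2.3, 0, 0, 0, 0, 0, 0, 0, 0, 0, 0, 1.2, 0, 0, 0, 0, 0, 0])

```text
time_s: 6.1
ee_pos: [0.5779, -0.0173, 0.0411]
tool_rot: [-3.14, 0.003, 0.294]
ft_force: [-0.6, 0.4, -0.6]
gripper_width: -0.0003
grip_force: 0.0
```

Request:
step_arm(motion=[0, 0, 0, 0, 0])

```text
time_s: 6.2
ee_pos: [0.5787, -0.017, 0.0425]
tool_rot: [-3.14, 0.002, 0.295]
ft_force: [-0.6, -0.3, 1.0]
gripper_width: -0.0007
grip_force: 0.0
```

```bash
python3 -c "
from h import *
state();f=ctrl.grab_frame('wrist');cv2.imwrite('pics/w3.png',f['color'][:,:,::-1])"
```

```text
t 6.2 tray [ 26.1 -55.7] z 42.5 rot [-1.799e+02  1.000e-01  1.690e+01] F [-0.6 -0.3  1. ] w -0.0006922639757898707
```

View pics/w3.png

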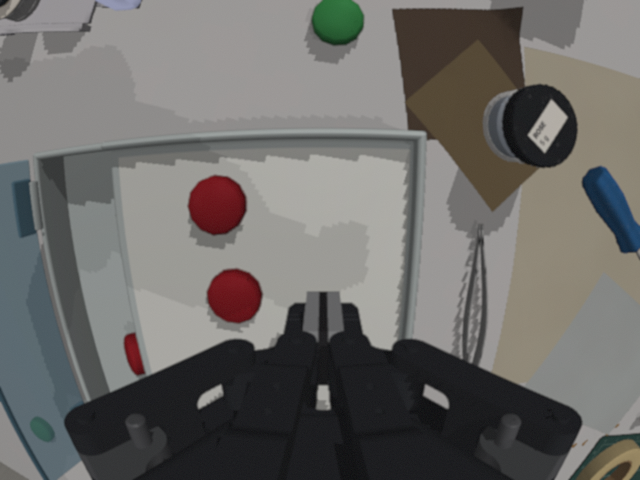

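Wrist view: red 3 is in the trough at (135,353). Red 2 at (235,295) and red 1 at (217,205) are still on the platform. Pushing red 2.

Request:
step_arm(motion=[0, 0, 0, 1.2, 0, 0, 0, -0.8, 0, 0, 0, 0, -1, 0, 0, 0, 0, -1, 0, 0, 0, 0, -1, 0, 0, 0, 0, -1, 0, 0, 0, 0, -1, 0, 0, 0, 0, -1, 0, 0])

```text
time_s: 7.05
ee_pos: [0.56, 0.048, 0.0315]
tool_rot: [3.142, -0.0, 0.293]
ft_force: [0.5, -0.9, 0.1]
gripper_width: 0.0001
grip_force: 0.1
```

Request:
step_arm(motion=[0, 0, -1, 0, 0, 0, 0, -1, 0, 0, 0, 0, -0.3, 0, 0, 0, 0, 0, 0, 0, 0, 0, 0, 0, 0])

```text
time_s: 7.55
ee_pos: [0.5536, 0.0686, 0.0313]
tool_rot: [3.141, 0.0, 0.293]
ft_force: [-0.2, 0.2, -0.9]
gripper_width: -0.0001
grip_force: 0.0
```

```bash
cat > reds.py <<'E'
from h import *
state();f=ctrl.grab_frame('wrist');cv2.imwrite('pics/last.png',f['color'][:,:,::-1])
h=cv2.cvtColor(f['color'],cv2.COLOR_RGB2HSV)
m=((h[...,0]<6)|(h[...,0]>172))&(h[...,1]>130)
k,_,st,ce=cv2.connectedComponentsWithStats(m.astype(np.uint8))
for i in range(1,k):
  if st[i,4]>100: print(ce[i].round(),st[i,4],inv(fray(f,ce[i],.033)).round(1),inv(fray(f,ce[i],.010)).round(1))
E
python3 reds.py
```

```text
t 7.55 tray [27.2 33.5] z 31.3 rot [180.    0.   16.8] F [-0.2  0.2 -0.9] w -0.0001442304309058662
[431. 211.] 2920 [ 69.3 -10.2] [ 65.  -17.2]
[234. 289.] 2025 [36.4 70.1] [26.8 76.2]
```

Request:
step_arm(motion=[0, 0, 0, -2.5, 0, 0, 1.05, 2.15, 0, 0, 0, 1.05, 2.15, 0, 0, 0, 1.05, 2.15, 0, 0, 0, 1.05, 2.15, 0, 0, 0, 0, 0, 0, 0, 0, 0, 0, 1.2, 0, 0, 0, 0, 0, 0])

```text
time_s: 8.4
ee_pos: [0.6167, -0.0005, 0.042]
tool_rot: [-3.14, 0.003, 0.294]
ft_force: [0.2, 0.0, -0.5]
gripper_width: -0.0003
grip_force: 0.0
```

Request:
step_arm(motion=[0, 0, 0, 0, 0])

```text
time_s: 8.5
ee_pos: [0.6175, -0.0001, 0.0435]
tool_rot: [-3.141, 0.002, 0.295]
ft_force: [0.4, 0.3, -0.1]
gripper_width: 0.0002
grip_force: 0.0
```

```bash
python3 reds.py
```

```text
t 8.5 tray [ 68.2 -50.9] z 43.5 rot [-1.799e+02  1.000e-01  1.690e+01] F [ 0.4  0.3 -0.1] w 0.00022543032842973432
[235. 294.] 2142 [ 69.8 -11.4] [59.8 -5.3]
[114. 339.] 1056 [41.1 60.1] [26.7 76.9]
```

Request:
step_arm(motion=[0, 0, 0, 1.2, 0, 0, 0.1, -0.8, 0, 0, 0, 0, -1, 0, 0, 0, 0, -1, 0, 0, 0, 0, -1, 0, 0, 0, 0, -1, 0, 0, 0, 0, -1, 0, 0, 0, 0, -1, 0, 0])

```text
time_s: 9.35
ee_pos: [0.5997, 0.0651, 0.0325]
tool_rot: [3.142, -0.0, 0.293]
ft_force: [-0.4, -0.7, 0.9]
gripper_width: -0.0001
grip_force: 0.1
```

Request:
step_arm(motion=[0, 0, -1, 0, 0, 0, 0, -0.8, 0, 0, 0, 0, 0, 0, 0, 0, 0, 0, 0, 0])

```text
time_s: 9.75
ee_pos: [0.5947, 0.0814, 0.0323]
tool_rot: [3.141, -0.0, 0.293]
ft_force: [0.2, 0.2, 0.2]
gripper_width: -0.0001
grip_force: 0.0
```

```bash
python3 reds.py
```

```text
t 9.75 tray [70.3 33.7] z 32.3 rot [180.   -0.   16.8] F [0.2 0.2 0.2] w -0.00010830000096871083
[244. 288.] 2005 [79.7 66.2] [70.1 71.5]
```

All three reds have dropped. Now over and behind the lid.

Request:
step_arm(motion=[0, 0, 0, -3.5, 0, 0, 0, 0, -4, 0, 0, 0, 0, -4, 0, 0, -1.4, -2.7, 0, 0, 0, -1.4, -2.7, 0, 0, 0, -1.4, -2.7, 0, 0, 0, -1.4, -2.7, 0, 0, 0, -1.4, -2.7, 0, 0])

```text
time_s: 10.6
ee_pos: [0.4881, 0.1905, 0.1474]
tool_rot: [3.141, -0.0, 0.292]
ft_force: [-0.6, -0.1, 0.1]
gripper_width: 0.0003
grip_force: 0.0
```

Request:
step_arm(motion=[0, 0, 0, 0, 0, 0, 0, 0, 0, 0])

```text
time_s: 10.8
ee_pos: [0.4887, 0.1904, 0.1476]
tool_rot: [3.141, -0.001, 0.294]
ft_force: [0.2, -1.0, 0.4]
gripper_width: 0.0
grip_force: 0.0
```

```bash
python3 - <<'E'
from h import *
state(); f=ctrl.grab_frame('wrist');g=ctrl.grab_frame('top')
a=f['color'][:,:,::-1]; b=g['color'][95:335,170:430,::-1]
cv2.imwrite('pics/l1.png',np.hstack([cv2.resize(a,(440,330)),cv2.resize(b,(357,330))]))
E
```

```text
t 10.8 tray [  0.8 168.9] z 147.6 rot [180.   -0.   16.8] F [ 0.2 -1.   0.4] w 2.702938288037176e-05
```

View pics/l1.png

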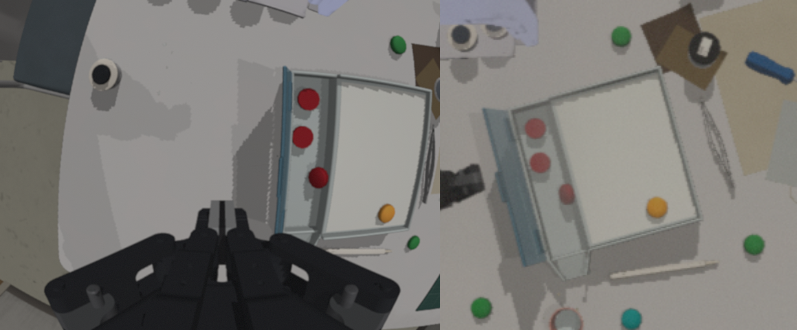

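Picture: the reds lie in the trough at wrist (308,99), (302,137), (318,177), and honey is still on the platform. Red 3, at top (568,193), looks tilted against the edge wall, so I'll check that numerically.

```bash
python3 - <<'E'
from h import *
for c,rf in (("top",ray),("scene",ray),("wrist",fray)):
    f=ctrl.grab_frame(c); h=cv2.cvtColor(f['color'],cv2.COLOR_RGB2HSV)
    m=((h[...,0]<8)|(h[...,0]>170))&(h[...,1]>90)
    n,lab,st,ce=cv2.connectedComponentsWithStats(m.astype(np.uint8))
    for i in range(1,n):
        if st[i,4]<30: continue
        v,u=np.nonzero(lab==i)
        for z in (.010,):
            q=np.array([inv(rf(f,(a,b),z)) for a,b in zip(u,v)])
            if abs(q.mean(0)).max()<110: print(c,ce[i].round(),st[i,4],"x",np.percentile(q[:,0],[1,50,99]).round(),"y",np.percentile(q[:,1],[1,50,99]).round(),f["color"][lab==i].mean(0).round())
    if c!="scene": np.savez(c+"1.npz",**f)
E
```

```text
top [238. 188.] 123 x [61. 71. 81.] y [64. 75. 84.] [122.  76.  74.]
top [242. 213.] 139 x [17. 28. 38.] y [69. 80. 90.] [121.  74.  73.]
scene [251. 250.] 65 x [61. 75. 88.] y [56. 65. 71.] [116.  18.  26.]
scene [264. 261.] 47 x [19. 32. 42.] y [62. 68. 73.] [119.  25.  33.]
scene [287. 267.] 123 x [-28. -14.   0.] y [36. 50. 63.] [94. 11. 15.]
wrist [447. 144.] 799 x [59. 71. 82.] y [58. 71. 83.] [108.  28.  32.]
wrist [438. 199.] 764 x [15. 27. 39.] y [64. 76. 88.] [111.  29.  34.]
wrist [462. 258.] 690 x [-35. -22. -10.] y [39. 52. 64.] [87. 22. 26.]
```

Red 3 looks much larger in the scene camera (123 px against 65), so it is standing tilted against the edge wall, its rim near or above 28 mm. The lid could jam on it. I'll nudge its top off the wall with the closed fingertips sliding out over the edge.

Request:
step_arm(motion=[0, -0.5, 3.2, 0, 0, 0, -0.5, 3.2, 0, 0, 0, -0.5, 3.2, 0, 0, 0, -0.4, 3.2, 0, 0, 0, -0.4, 3.3, 0, 0, 0, 0, 0, 3, 0, 0, 0, 0, 4, 0, 0, 0, 0, 3.8, 0])

```text
time_s: 11.85
ee_pos: [0.5138, 0.0285, 0.0383]
tool_rot: [3.141, -0.001, 0.291]
ft_force: [-0.2, -0.2, -0.2]
gripper_width: -0.0002
grip_force: 0.0
```

Request:
step_arm(motion=[0, 0, 0, 0, 0, 0, 0, 0, 0, 0, 0, 0, 0, 0, 0])

```text
time_s: 12.15
ee_pos: [0.5148, 0.0298, 0.0415]
tool_rot: [3.141, -0.003, 0.293]
ft_force: [0.6, -0.8, 0.1]
gripper_width: 0.0003
grip_force: 0.0
```

```bash
python3 reds.py
```

```text
t 12.15 tray [-21.2   7.7] z 41.5 rot [180.   -0.2  16.8] F [ 0.6 -0.8  0.1] w 0.0003213183583362051
[188. 100.] 1996 [67.3 63.1] [70.5 71.6]
[181. 189.] 1928 [29.5 67.8] [27.  77.1]
[228. 283.] 1212 [-13.2  49.6] [-22.3  56. ]
```

Request:
step_arm(motion=[0, 0, 0, 0.9, 0, 0, 0, 0, 0.35, 0, 0, 0, -0.7, 0, 0, 0, 0, -0.7, 0, 0, 0, 0, 0, 0, 0, 0, 0, 0, 0, 0])

```text
time_s: 12.8
ee_pos: [0.5105, 0.0431, 0.0281]
tool_rot: [3.141, -0.003, 0.293]
ft_force: [0.8, -1.3, 7.8]
gripper_width: -0.0001
grip_force: 4.1
```

```bash
python3 reds.py
```

```text
t 12.8 tray [-21.5  21.7] z 28.1 rot [179.9  -0.2  16.8] F [ 0.8 -1.3  7.8] w -8.231924344105766e-05
[207.  93.] 2438 [67.  64.3] [70.5 71.5]
[198. 190.] 2353 [29.7 69. ] [26.9 77. ]
[250. 293.] 1534 [-12.6  50.6] [-22.4  55.5]
```

Request:
step_arm(motion=[0, 0, -0.7, -0.1, 0, 0, 0, -0.7, 0, 0, 0, 0, -0.6, 0, 0, 0, 0, 0, 0, 0])

```text
time_s: 13.25
ee_pos: [0.5033, 0.0636, 0.0281]
tool_rot: [-3.141, -0.001, 0.295]
ft_force: [-1.8, 1.7, 5.4]
gripper_width: -0.0001
grip_force: 3.0
```

```bash
python3 reds.py
```

```text
t 13.25 tray [-22.4  43.5] z 28.1 rot [-180.    -0.    16.9] F [-1.8  1.7  5.4] w -0.00013879455903625332
[256.  87.] 2604 [67.  67.4] [70.5 71.5]
[245. 187.] 2525 [29.6 72.1] [27. 77.]
[295. 285.] 1213 [-9.7 54.1] [-19.  56.]
```

Request:
step_arm(motion=[0, 0, -0.6, 0, 0, 0, 0, -0.6, 0, 0, 0, 0, -0.5, 0, 0, 0, 0, 0, 0, 0, 0, 0, 0, 0, 0])

```text
time_s: 13.8
ee_pos: [0.4983, 0.0788, 0.0277]
tool_rot: [-3.141, 0.0, 0.294]
ft_force: [0.1, -0.3, 2.2]
gripper_width: -0.0003
grip_force: 0.9
```

```bash
python3 - <<'E'
exec(open('reds.py').read())
f=ctrl.grab_frame("scene"); h=cv2.cvtColor(f['color'],cv2.COLOR_RGB2HSV)
m=((h[...,0]<8)|(h[...,0]>170))&(h[...,1]>90)
n,lab,st,ce=cv2.connectedComponentsWithStats(m.astype(np.uint8))
for i in range(1,n):
    if st[i,4]>20: print("scene",ce[i].round(),st[i],inv(ray(f,ce[i],.01)).round())
E
```

```text
t 13.8 tray [-22.7  59.5] z 27.7 rot [-180.     0.    16.8] F [ 0.1 -0.3  2.2] w -0.00034603506335442654
[293.  85.] 2671 [67.  69.6] [70.6 71.4]
[281. 186.] 2609 [29.5 74.3] [26.9 76.9]
[332. 281.] 1024 [-8.3 55.2] [-17.3  54.6]
scene [538. 114.] [531 109  15  11 121] [-159. -852.]
scene [390. 121.] [385 118  11   6  41] [ 143. -542.]
scene [147. 155.] [144 153   7   5  29] [524.   3.]
scene [438. 180.] [423 169  24  25 204] [ -98. -394.]
scene [251. 250.] [244 247  12   9  67] [74. 65.]
scene [264. 261.] [259 258  10   8  48] [31. 68.]
scene [286. 270.] [281 266  12   8  64] [-19.  56.]
scene [334. 320.] [323 309  22  25 286] [-167.   88.]
```

Request:
step_arm(motion=[0, 0, 0, -4, 0, 0, 0, 0, -4, 0, 0, 0, 0, -4, 0, 0, 0.8, -3.7, 0, 0, 0, 0.8, -3.7, 0, 0, 0, 0.7, -3.7, 0, 0, 0, 0, 0, 0, 0, 0, 0, 0, 0, 0])

```text
time_s: 14.7
ee_pos: [0.4877, 0.1922, 0.1473]
tool_rot: [-3.141, 0.001, 0.296]
ft_force: [0.1, -0.4, -1.5]
gripper_width: -0.0004
grip_force: 0.0
```

```bash
python3 - <<'E'
from h import *
state()
for c,rf in (("top",ray),("scene",ray),("wrist",fray)):
    f=ctrl.grab_frame(c); h=cv2.cvtColor(f['color'],cv2.COLOR_RGB2HSV)
    m=((h[...,0]<9)|(h[...,0]>170))&(h[...,1]>70)
    n,lab,st,ce=cv2.connectedComponentsWithStats(m.astype(np.uint8))
    for i in range(1,n):
        if st[i,4]<30: continue
        v,u=np.nonzero(lab==i)
        q=np.array([inv(rf(f,(a,b),.01)) for a,b in zip(u,v)])
        if abs(q.mean(0)).max()<110: print(c,ce[i].round(),st[i,4],"x",np.percentile(q[:,0],[1,50,99]).round(),"y",np.percentile(q[:,1],[1,50,99]).round(),f["color"][lab==i].mean(0).round())
E
```

```text
t 14.7 tray [  0.3 171. ] z 147.3 rot [-1.80e+02  1.00e-01  1.69e+01] F [ 0.1 -0.4 -1.5] w -0.00037902469747139324
top [239. 188.] 157 x [60. 71. 82.] y [63. 74. 86.] [121.  77.  75.]
top [242. 213.] 159 x [17. 28. 39.] y [68. 79. 91.] [121.  76.  74.]
top [262. 235.] 78 x [-27. -18.  -9.] y [50. 56. 64.] [112.  78.  75.]
scene [251. 250.] 67 x [61. 75. 88.] y [55. 65. 72.] [116.  22.  29.]
scene [264. 261.] 50 x [19. 32. 43.] y [62. 68. 73.] [118.  30.  35.]
scene [287. 267.] 129 x [-29. -15.  -0.] y [35. 49. 63.] [93. 13. 18.]
wrist [448. 143.] 821 x [59. 71. 82.] y [58. 71. 83.] [107.  29.  34.]
wrist [440. 198.] 783 x [15. 27. 39.] y [64. 76. 88.] [111.  30.  35.]
wrist [463. 259.] 710 x [-36. -23. -10.] y [39. 51. 64.] [87. 23. 27.]
```

Red 3 still leans at about 50°, and the fingers passed just over it. I'll press its top down from above, in the trough, to slide it flat.

Request:
step_arm(motion=[0, -0.8, 3.6, 0, 0, 0, -0.7, 3.6, 0, 0, 0, -0.7, 3.7, 0, 0, 0, 0, 0, 4, 0, 0, 0, 0, 4, 0, 0, 0, 0, 2.5, 0, 0, 0, 0, 0, 0, 0, 0, 0, 0, 0])

```text
time_s: 15.65
ee_pos: [0.499, 0.08, 0.0433]
tool_rot: [-3.141, 0.0, 0.292]
ft_force: [0.7, -0.3, 0.7]
gripper_width: 0.0003
grip_force: 0.0
```

```bash
python3 -c "
from h import *
state()"
```

```text
t 15.65 tray [-21.7  60.4] z 43.3 rot [-180.     0.    16.7] F [ 0.7 -0.3  0.7] w 0.0003211376329884159
```

Request:
step_arm(motion=[0, 0, -0.3, 1.0, 0, 0, 0, 0, 0.5, 0, 0, 0, 0, 0.4, 0, 0, 0, 0, 0, 0])

```text
time_s: 16.05
ee_pos: [0.4977, 0.0836, 0.0236]
tool_rot: [-3.142, 0.0, 0.293]
ft_force: [-0.8, -0.1, 0.3]
gripper_width: 0.0
grip_force: 0.0
```

Request:
step_arm(motion=[0, 0, 0, 0.3, 0, 0, 0, 0, 0.3, 0, 0, 0, 0, 0, 0])

```text
time_s: 16.35
ee_pos: [0.4991, 0.0849, 0.0192]
tool_rot: [-3.141, -0.003, 0.294]
ft_force: [-1.9, 1.6, 11.6]
gripper_width: -0.0002
grip_force: 4.9
```

Request:
step_arm(motion=[0, 0, -0.4, 0, 0, 0, 0, -0.4, 0.1, 0, 0, 0, 0, 0.2, 0, 0, 0, 0, 0, 0])

```text
time_s: 16.75
ee_pos: [0.4952, 0.0912, 0.0143]
tool_rot: [-3.141, 0.001, 0.294]
ft_force: [-0.5, -1.3, 0.2]
gripper_width: 0.0
grip_force: 0.0
```

```bash
python3 reds.py
```

```text
t 16.75 tray [-22.   72.2] z 14.3 rot [-180.     0.    16.8] F [-0.5 -1.3  0.2] w 1.0784598556646857e-05
[323.  81.] 3220 [66.8 71.3] [70.6 71.3]
[309. 191.] 3139 [29.9 76. ] [26.9 76.8]
[368. 304.] 1826 [-11.6  54.8] [-22.4  51.7]
```

Request:
step_arm(motion=[0, 0, 0, -4, 0, 0, 0, 0, -4, 0, 0, 0, 0, -5, 0, 0, 0.7, -3.2, 0, 0, 0, 0.7, -3.2, 0, 0, 0, 0.8, -3.2, 0, 0, 0, 0, 0, 0, 0, 0, 0, 0, 0, 0])

```text
time_s: 17.6
ee_pos: [0.4886, 0.19, 0.1445]
tool_rot: [-3.141, 0.001, 0.295]
ft_force: [1.0, -0.8, -0.8]
gripper_width: -0.0001
grip_force: 0.0
```

```bash
cat > look.py <<'E'
from h import *
state()
for c,rf in (("scene",ray),("wrist",fray)):
    f=ctrl.grab_frame(c); h=cv2.cvtColor(f['color'],cv2.COLOR_RGB2HSV)
    m=((h[...,0]<9)|(h[...,0]>170))&(h[...,1]>70)
    n,lab,st,ce=cv2.connectedComponentsWithStats(m.astype(np.uint8))
    for i in range(1,n):
        if st[i,4]<30: continue
        v,u=np.nonzero(lab==i)
        q=np.array([inv(rf(f,(a,b),.01)) for a,b in zip(u,v)])
        if abs(q.mean(0)).max()<110: print(c,ce[i].round(),st[i,4],"x",np.percentile(q[:,0],[1,50,99]).round(),"y",np.percentile(q[:,1],[1,50,99]).round(),f["color"][lab==i].mean(0).round())
E
python3 look.py
```

```text
t 17.6 tray [  0.6 168.6] z 144.5 rot [-180.     0.    16.9] F [ 1.  -0.8 -0.8] w -7.356677396414366e-05
scene [250. 251.] 93 x [59. 74. 88.] y [56. 68. 77.] [114.  16.  24.]
scene [264. 262.] 74 x [16. 31. 44.] y [62. 71. 78.] [118.  23.  29.]
scene [287. 267.] 127 x [-29. -15.  -1.] y [35. 50. 63.] [93. 13. 17.]
wrist [448. 143.] 841 x [59. 71. 82.] y [58. 71. 83.] [108.  29.  34.]
wrist [439. 199.] 793 x [15. 27. 39.] y [64. 76. 88.] [111.  30.  35.]
wrist [463. 260.] 723 x [-36. -23. -10.] y [39. 51. 64.] [87. 23. 27.]
```

```bash
cat > tilt.py <<'E'
from h import *
from scipy.optimize import minimize
a=np.linspace(0,2*np.pi,40,endpoint=False)
B=np.vstack([np.c_[r*np.cos(a),r*np.sin(a),0*a+z] for r,z in ((13,0),(13,6),(10,8.2),(6,9.5),(0,10))])
def dome(x,y,t,zc): # t tilt about tray x, top leaning to -y; lowest rim on the floor unless zc
    Y=B[:,1]*np.cos(t)+B[:,2]*np.sin(t); Z=-B[:,1]*np.sin(t)+B[:,2]*np.cos(t)
    return np.c_[B[:,0]+x,Y+y,Z-Z.min()+zc]
def world(X): return np.c_[X[:,:2]@Rt.T/1e3+p[:2],X[:,2]/1e3]
def px(c,f,X):
    q=world(X)@f["R"].T+f["t"];K=f["mtx"]
    if c!="wrist": q=q@K.T;return q[:,:2]/q[:,2:]
    r=np.hypot(q[:,0],q[:,1]);th=np.arctan2(r,q[:,2]);return np.c_[K[0,0]*th*q[:,0]/r+K[0,2],K[1,1]*th*q[:,1]/r+K[1,2]]
obs=[]
for c in ("scene","wrist"):
    f=ctrl.grab_frame(c); h=cv2.cvtColor(f['color'],cv2.COLOR_RGB2HSV)
    m=(((h[...,0]<9)|(h[...,0]>170))&(h[...,1]>70)).astype(np.uint8)
    n,lab,st,ce=cv2.connectedComponentsWithStats(m)
    u0=px(c,f,np.array([[-22,52,14.]]))[0]; i=1+np.argmin(np.linalg.norm(ce[1:]-u0,axis=1))
    obs.append((c,f,(lab==i).astype(np.uint8)*255))
def iou(v):
    s=[]
    for c,f,m in obs:
        h=cv2.convexHull(((px(c,f,dome(*v[:4]))+.5)*16).astype(np.int32)); g=np.zeros_like(m); cv2.fillConvexPoly(g,h,255,shift=4)
        s.append((g&m).astype(bool).sum()/(g|m).astype(bool).sum())
    return np.array(s)
for td in range(0,95,10):
    b=max(((minimize(lambda q:-iou([q[0],q[1],np.radians(td),4]).sum(),[-22,y0],method="Nelder-Mead",options=dict(initial_simplex=[[-22,y0],[-18,y0],[-22,y0+4]]))) for y0 in (50,58)),key=lambda r:-r.fun)
    D=dome(*b.x,np.radians(td),4); print(td,b.x.round(1),iou([*b.x,np.radians(td),4]).round(2),"y",D[:,1].min().round(1),D[:,1].max().round(1),"ztop",D[:,2].max().round(1))
E
python3 tilt.py
```

```text
0 [-22.   50.6] [0.41 0.85] y 37.6 63.6 ztop 14.0
10 [-22.   50.8] [0.47 0.87] y 38.0 64.6 ztop 16.7
20 [-20.8  51.9] [0.57 0.83] y 39.7 66.2 ztop 19.6
30 [-19.5  51.3] [0.69 0.81] y 40.0 65.5 ztop 22.6
40 [-19.   50.8] [0.78 0.79] y 40.8 64.6 ztop 25.3
50 [-19.6  51.2] [0.78 0.85] y 42.8 64.1 ztop 27.8
60 [-19.6  51.6] [0.82 0.88] y 45.1 63.7 ztop 29.5
70 [-19.6  51.7] [0.89 0.89] y 47.3 62.9 ztop 30.5
80 [-19.4  51.1] [0.89 0.82] y 48.9 61.5 ztop 30.6
90 [-19.   50.7] [0.84 0.72] y 50.7 60.7 ztop 30.0
```

The fit says red 3 leans 50–70°, rim about 28–30 mm high. My earlier press hit low on its crown, because the fingertips are thinner than I assumed. This time I press at its top edge, close to the wall.

Request:
step_arm(motion=[0, -0.8, 3.9, 0, 0, 0, -0.7, 3.9, 0, 0, 0, -0.7, 3.9, 0, 0, 0, 0, 0, 4, 0, 0, 0, 0, 4, 0, 0, 0, 0, 2.3, 0, 0, 0, 0, 0, 0, 0, 0, 0, 0, 0])

```text
time_s: 18.6
ee_pos: [0.5019, 0.0706, 0.0423]
tool_rot: [-3.141, 0.0, 0.292]
ft_force: [0.7, -0.3, 0.2]
gripper_width: 0.0001
grip_force: 0.0
```

```bash
python3 -c "
from h import *
state()"
```

```text
t 18.6 tray [-21.7  50.6] z 42.3 rot [-180.     0.    16.7] F [ 0.7 -0.3  0.2] w 0.00011774954286248928
```

Request:
step_arm(motion=[0, 0, -0.1, 1.0, 0, 0, 0, 0, 0.4, 0, 0, 0, 0, 0, 0])

```text
time_s: 18.9
ee_pos: [0.5014, 0.0721, 0.0278]
tool_rot: [3.142, -0.0, 0.293]
ft_force: [0.0, 0.3, 0.3]
gripper_width: 0.0001
grip_force: 0.0
```

Request:
step_arm(motion=[0, 0, 0, 0.3, 0, 0, 0, 0, 0, 0])

```text
time_s: 19.1
ee_pos: [0.5027, 0.072, 0.0261]
tool_rot: [3.141, -0.003, 0.293]
ft_force: [-1.6, -0.9, 7.7]
gripper_width: -0.0001
grip_force: 4.7
```

Request:
step_arm(motion=[0, 0, 0, 0.3, 0, 0, 0, 0, 0, 0])

```text
time_s: 19.3
ee_pos: [0.504, 0.0722, 0.0251]
tool_rot: [3.14, -0.005, 0.293]
ft_force: [-4.3, -2.1, 24.1]
gripper_width: 0.0
grip_force: 17.0
```

Request:
step_arm(motion=[0, 0, -0.4, -0.1, 0, 0, 0, -0.4, 0, 0, 0, 0, -0.3, 0.2, 0, 0, 0, 0, 0, 0])

```text
time_s: 19.7
ee_pos: [0.5059, 0.0825, 0.0275]
tool_rot: [3.137, -0.015, 0.292]
ft_force: [-0.2, -4.7, 40.2]
gripper_width: -0.0003
grip_force: 20.4
```

Request:
step_arm(motion=[0, 0, 0, -3, 0, 0, 0, 0, -4, 0, 0, 0, 0, -5, 0, 0, 0.7, -3.6, 0, 0, 0, 0.7, -3.7, 0, 0, 0.8, -3.7, 0, 0, 0, 0, 0, 0, 0])

```text
invalid input
```

```bash
python3 look.py; python3 tilt.py | sed -n '1p;4p;6,8p'
```

```text
t 19.7 tray [-14.3  60.8] z 27.5 rot [179.7  -0.9  16.7] F [-0.2 -4.7 40.2] w -0.0002726089089359103
scene [250. 251.] 91 x [59. 74. 88.] y [56. 68. 77.] [114.  16.  24.]
scene [263. 262.] 75 x [17. 31. 44.] y [62. 71. 78.] [118.  23.  30.]
scene [285. 269.] 71 x [-25. -15.  -3.] y [45. 57. 66.] [78. 16. 18.]
wrist [296. 105.] 2783 x [59. 71. 83.] y [59. 71. 84.] [119.  31.  37.]
wrist [284. 205.] 2673 x [15. 27. 39.] y [65. 77. 89.] [115.  29.  34.]
wrist [328. 285.] 383 x [-18. -11.  -7.] y [51. 58. 64.] [98. 30. 33.]
0 [-12.2  52.2] [0.49 0.15] y 39.2 65.2 ztop 14.0
30 [-13.9  51.2] [0.46 0.15] y 40.0 65.5 ztop 22.6
50 [-15.3  54.8] [0.46 0.17] y 46.4 67.7 ztop 27.8
60 [-16.3  53.3] [0.48 0.19] y 46.8 65.4 ztop 29.5
70 [-16.3  54. ] [0.51 0.21] y 49.6 65.2 ztop 30.5
```

Request:
step_arm(motion=[0, 0, 0, -3, 0, 0, 0, 0, -4, 0, 0, 0, 0, -5, 0, 0, 0.5, -3.6, 0, 0, 0, 0.5, -3.6, 0, 0, 0, 0.5, -3.6, 0, 0, 0, 0, 0, 0, 0])

```text
time_s: 20.6
ee_pos: [0.4797, 0.1966, 0.1417]
tool_rot: [-3.139, -0.002, 0.301]
ft_force: [0.1, 0.6, 0.2]
gripper_width: 0.0001
grip_force: 0.0
```

```bash
python3 look.py; python3 tilt.py | sed -n '1p;4p;6,8p'
```

```text
t 20.6 tray [ -6.  177.5] z 141.7 rot [-1.798e+02 -1.000e-01  1.730e+01] F [0.1 0.6 0.2] w 0.00014535509709024321
scene [250. 251.] 93 x [59. 74. 88.] y [56. 68. 77.] [114.  18.  24.]
scene [264. 262.] 73 x [17. 31. 44.] y [62. 71. 78.] [119.  23.  30.]
scene [286. 269.] 106 x [-30. -16.  -2.] y [44. 55. 67.] [87. 13. 17.]
wrist [459. 137.] 842 x [59. 71. 82.] y [58. 71. 83.] [108.  29.  34.]
wrist [450. 192.] 801 x [15. 27. 39.] y [64. 76. 87.] [112.  31.  36.]
wrist [465. 258.] 560 x [-39. -26. -14.] y [48. 58. 67.] [84. 23. 27.]
0 [-26.8  55.3] [0.38 0.63] y 42.3 68.3 ztop 14.0
30 [-24.5  57.6] [0.57 0.59] y 46.4 71.9 ztop 22.6
50 [-23.8  57.6] [0.66 0.61] y 49.2 70.5 ztop 27.8
60 [-24.   57.2] [0.71 0.65] y 50.7 69.3 ztop 29.5
70 [-24.1  57.7] [0.74 0.72] y 53.3 68.8 ztop 30.5
```

```bash
python3 - <<'E'
from h import *
o=[]
for c,(x,y,w,h) in {"wrist":(400,90,130,220),"scene":(235,225,85,75),"top":(215,165,90,100)}.items():
    a=ctrl.grab_frame(c)['color'][y:y+h,x:x+w,::-1]; s=min(262/w,400/h)
    a=cv2.resize(a,None,fx=s,fy=s,interpolation=cv2.INTER_CUBIC); o.append(cv2.copyMakeBorder(a,0,400-a.shape[0],0,264-a.shape[1],0))
cv2.imwrite("pics/red3.png",np.hstack(o))
E
```

```text
(no output)
```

View pics/red3.png

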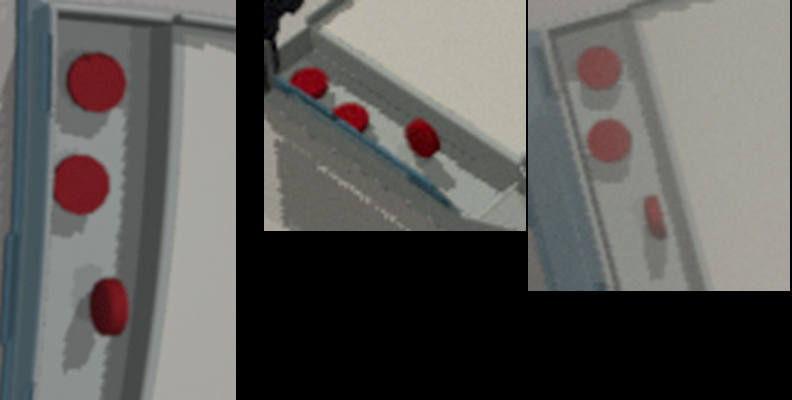

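Picture: reds 1 and 2 lie flat. Red 3 now stands upright on its rim mid-trough, clear of the wall (wrist crop 108,306; top crop 655,217). A nudge toward the lid side should tip it flat.

```bash
sed -i 's/range(0,95,10)/list(range(60,131,10))+list(range(-130,-59,10))/; s/,52,14/,58,16/' tilt.py; python3 tilt.py
```

```text
60 [-23.1  57.6] [0.71 0.64] y 51.1 69.7 ztop 29.5
70 [-24.3  57.2] [0.74 0.73] y 52.8 68.4 ztop 30.5
80 [-23.6  58.4] [0.82 0.8 ] y 56.2 68.8 ztop 30.6
90 [-24.   57.7] [0.85 0.86] y 57.7 67.7 ztop 30.0
100 [-24.1  57.5] [0.82 0.79] y 55.2 67.9 ztop 30.6
110 [-24.6  57.3] [0.72 0.67] y 52.8 68.4 ztop 30.5
120 [-24.8  57.6] [0.58 0.73] y 51.1 69.7 ztop 29.5
130 [-24.   57.3] [0.63 0.81] y 49.0 70.3 ztop 27.8
-130 [-23.6  62.5] [0.67 0.62] y 49.5 70.8 ztop 27.8
-120 [-23.6  62.7] [0.71 0.66] y 50.6 69.2 ztop 29.5
-110 [-23.3  64. ] [0.75 0.71] y 52.9 68.5 ztop 30.5
-100 [-23.5  64.2] [0.83 0.8 ] y 53.8 66.5 ztop 30.6
-90 [-24.6  64.7] [0.79 0.89] y 54.7 64.7 ztop 30.0
-80 [-24.4  64.2] [0.8  0.77] y 53.8 66.5 ztop 30.6
-70 [-24.3  63.5] [0.71 0.64] y 52.4 67.9 ztop 30.5
-60 [-23.6  64.2] [0.6  0.72] y 52.1 70.7 ztop 29.5
```

Request:
step_arm(motion=[0, -0.4, 3.2, 0, 0, 0, -0.4, 3.2, 0, 0, 0, -0.5, 3.2, 0, 0, 0, -0.5, 3.3, 0, 0, 0, 0, 0, 4, 0, 0, 0, 0, 4, 0, 0, 0, 0, 1.7, 0, 0, 0, 0, 0, 0])

```text
time_s: 21.85
ee_pos: [0.4992, 0.0608, 0.0412]
tool_rot: [-3.14, 0.005, 0.292]
ft_force: [-0.0, -0.1, 0.4]
gripper_width: 0.0001
grip_force: 0.0
```

Request:
step_arm(motion=[0, 0, 0, 0, 0, 0, 0, 0, 0, 0])

```text
time_s: 22.05
ee_pos: [0.5027, 0.0618, 0.0454]
tool_rot: [3.141, -0.003, 0.293]
ft_force: [0.1, 0.3, 0.2]
gripper_width: 0.0001
grip_force: 0.0
```

```bash
python3 -c "
from h import *
state()"
```

```text
t 22.05 tray [-23.5  42. ] z 45.4 rot [180.   -0.2  16.8] F [0.1 0.3 0.2] w 5.937589815697389e-05
```

Request:
step_arm(motion=[0, 0, -0.65, 0.5, 0, 0, 0, 0, 0, 0, 0, 0, 0, 0.8, 0, 0, 0, 0, 0.7, 0, 0, 0, 0, 0, 0])

```text
time_s: 22.55
ee_pos: [0.5006, 0.068, 0.0273]
tool_rot: [3.14, -0.002, 0.293]
ft_force: [-17.2, -3.2, 45.1]
gripper_width: -0.0002
grip_force: 22.8
```

```bash
python3 reds.py
```

```text
t 22.55 tray [-23.7  48.5] z 27.3 rot [ 1.799e+02 -1.000e-01  1.680e+01] F [-17.2  -3.2  45.1] w -0.00015309767060101847
[267.  84.] 2641 [66.8 68.1] [70.6 71.4]
[256. 184.] 2577 [29.4 72.8] [26.9 76.9]
[290. 293.] 673 [-14.2  61. ] [-24.   63.2]
```

Request:
step_arm(motion=[0, 0, 0, -0.35, 0, 0, 0, -0.3, 0, 0, 0, 0, -0.4, 0.1, 0, 0, 0, -0.4, 0.2, 0, 0, 0, -0.4, 0.1, 0, 0, 0, -0.4, 0.1, 0, 0, 0, 0, 0, 0])

```text
time_s: 23.3
ee_pos: [0.4935, 0.087, 0.0219]
tool_rot: [-3.141, 0.001, 0.294]
ft_force: [-0.1, 0.0, -0.4]
gripper_width: 0.0001
grip_force: 0.0
```

```bash
python3 reds.py
```

```text
t 23.3 tray [-24.9  68.7] z 21.9 rot [-180.     0.    16.9] F [-0.1  0.  -0.4] w 9.862665036253818e-05
[314.  77.] 2890 [66.6 70.8] [70.7 71.3]
[301. 182.] 2841 [29.3 75.5] [26.9 76.9]
[295. 291.] 1277 [-12.2  78.7] [-21.9  80.5]
```

Request:
step_arm(motion=[0, 0, 0, -4, 0, 0, 0, 0, -4, 0, 0, 0, 0, -4, 0, 0, 0.8, -3.5, 0, 0, 0, 0.8, -3.5, 0, 0, 0, 0.8, -3.5, 0, 0, 0, 0, 0, 0, 0])

```text
time_s: 24.05
ee_pos: [0.4853, 0.1994, 0.1428]
tool_rot: [-3.139, -0.001, 0.301]
ft_force: [-0.1, 0.6, 0.3]
gripper_width: -0.0003
grip_force: 0.0
```

```bash
python3 look.py; sed -i 's/list(range(60,131,10))+list(range(-130,-59,10))/(-150,-120,-90,-60,-40,-20,0,20,90,150,180)/; s/,58,16/,78,12/; s/for y0 in (50,58)/for y0 in (72,82)/' tilt.py; python3 tilt.py
```

```text
t 24.05 tray [1.000e-01 1.786e+02] z 142.8 rot [-1.798e+02 -1.000e-01  1.720e+01] F [-0.1  0.6  0.3] w -0.0002744811377568459
scene [250. 251.] 94 x [59. 74. 88.] y [56. 68. 77.] [114.  18.  25.]
scene [263. 262.] 74 x [17. 31. 44.] y [62. 71. 78.] [118.  22.  29.]
scene [282. 275.] 74 x [-35. -22.  -9.] y [63. 71. 78.] [117.  21.  27.]
wrist [459. 144.] 830 x [59. 71. 82.] y [58. 71. 83.] [108.  28.  33.]
wrist [450. 200.] 785 x [15. 27. 39.] y [64. 76. 87.] [112.  31.  36.]
wrist [444. 265.] 700 x [-38. -26. -14.] y [65. 77. 88.] [111.  31.  36.]
-150 [-24.8  80.6] [0.45 0.79] y 66.3 91.8 ztop 22.6
-120 [-23.9  82.2] [0.46 0.86] y 70.1 88.7 ztop 29.5
-90 [-24.1  81.5] [0.57 0.67] y 71.5 81.5 ztop 30.0
-60 [-24.   79.9] [0.8  0.58] y 67.8 86.4 ztop 29.5
-40 [-24.2  79.4] [0.59 0.8 ] y 65.6 89.3 ztop 25.3
-20 [-24.4  78.1] [0.44 0.87] y 63.9 90.3 ztop 19.6
0 [-25.6  76.7] [0.31 0.83] y 63.7 89.7 ztop 14.0
20 [-23.7  78. ] [0.43 0.8 ] y 65.8 92.3 ztop 19.6
90 [-24.9  74.7] [0.6  0.66] y 74.7 84.7 ztop 30.0
150 [-23.8  76.4] [0.49 0.89] y 65.2 90.7 ztop 22.6
180 [-24.3  77.7] [0.43 0.81] y 64.7 90.7 ztop 14.0
```

Red 3 now matches reds 1 and 2 in size, colour and extent, so it is flat in the trough. Closing the lid next.

Request:
step_arm(motion=[0, 0, 0, 3.6, 0, 0, 0, 0, 3.6, 0, 0, 0, 1.5, 0, 0, 0, 0, 1.5, 0, 0, 0, 0, 1.5, 0, 0, 0, 0, 1.3, 0, 0, 0, 0, 1, 0, 0, 0, 0, 0, 0, 0])

```text
time_s: 25.05
ee_pos: [0.5069, 0.126, 0.0702]
tool_rot: [3.141, 0.0, 0.29]
ft_force: [-0.6, -0.1, 0.1]
gripper_width: -0.0001
grip_force: 0.0
```

```bash
python3 -c "
from h import *
state()"
```

```text
t 25.05 tray [ -0.6 102.1] z 70.2 rot [180.    0.   16.6] F [-0.6 -0.1  0.1] w -7.839401454928735e-05
```

Request:
step_arm(motion=[0, 0, 1, 0, 0, 0, 0, 1, 0.4, 0, 0, 0, 0.6, 0.5, 0, 0, 0, 0.6, 0.5, 0, 0, 0, 0.4, 0.6, 0, 0, 0, 0.3, 0.6, 0, 0, 0, 0.2, 0.6, 0, 0, 0, 0, 0, 0])

```text
time_s: 25.85
ee_pos: [0.5175, 0.0889, 0.0372]
tool_rot: [-3.141, 0.002, 0.293]
ft_force: [-0.7, 0.6, -0.7]
gripper_width: -0.0001
grip_force: 0.0
```

```bash
cat > lid.py <<'E'
from h import *
state()
for c in ("top","scene"):
    f=ctrl.grab_frame(c)
    for r in ctrl.regions_of(c,"lid")[:2]:
        v,u=np.nonzero(r["region"]); q=np.array([inv(ray(f,(a,b),.031)) for a,b in zip(u,v)])
        print(c,round(r["conf"],2),len(u),np.percentile(q,[2,50,98],axis=0).round().tolist())
E
python3 lid.py
```

```text
t 25.85 tray [-1.4 63.5] z 37.2 rot [-1.80e+02  1.00e-01  1.68e+01] F [-0.7  0.6 -0.7] w -6.017091022990551e-05
scene 0.63 1585 [[-85.0, 40.0], [-17.0, 74.0], [99.0, 94.0]]
scene 0.16 6490 [[-117.0, -100.0], [-34.0, 24.0], [93.0, 110.0]]
```

Request:
step_arm(motion=[0, 0, 0.3, 0.3, 0, 0, 0, 0.3, 0.3, 0, 0, 0, 0, 0.2, 0, 0, 0, 0, 0, 0])

```text
time_s: 26.45
ee_pos: [0.5203, 0.0827, 0.031]
tool_rot: [3.141, -0.0, 0.292]
ft_force: [-3.1, -2.6, 9.2]
gripper_width: -0.0001
grip_force: 4.5
```

Request:
step_arm(motion=[0, 0, 0, 0.1, 0, 0, 0, 0, 0, 0])

```text
time_s: 26.65
ee_pos: [0.5203, 0.0827, 0.0308]
tool_rot: [3.14, -0.0, 0.292]
ft_force: [-7.4, -3.2, 18.9]
gripper_width: 0.0
grip_force: 9.1
```

```bash
python3 lid.py
```

```text
t 26.65 tray [-0.5 56.7] z 30.8 rot [179.9  -0.   16.8] F [-7.4 -3.2 18.9] w 4.0884454726002604e-05
top 0.23 8055 [[-92.0, -93.0], [1.0, -35.0], [96.0, 25.0]]
scene 0.74 1567 [[-87.0, 45.0], [-16.0, 74.0], [95.0, 95.0]]
scene 0.68 429 [[-194.0, 80.0], [-176.0, 102.0], [-154.0, 123.0]]
```

The lid bottoms at z = 30.8 mm, against 31 mm when shut, with 19 N on it. Retreating and verifying.

Request:
step_arm(motion=[0, 0, 0, -1, 0, 0, 0, 0, -3, 0, 0, 0, 0, -4, 0, 0, 0, 0, -4, 0, 0, 0, -4, -2, 0, 0, 0, -4, 0, 0, 0, 0, -4, 0, 0, 0, 0, -4, 0, 0])

```text
time_s: 27.65
ee_pos: [0.4733, 0.2378, 0.1698]
tool_rot: [3.142, -0.001, 0.293]
ft_force: [1.2, 0.5, 0.4]
gripper_width: 0.0001
grip_force: 0.0
```

```bash
python3 - <<'E'
exec(open('lid.py').read())
for c in ("top","scene"):
    f=ctrl.grab_frame(c); f0=dict(np.load(c+"0.npz"))
    h,h0=[cv2.cvtColor(x["color"],cv2.COLOR_RGB2HSV) for x in (f,f0)]
    for n,F,hh in (("now",f,h),("start",f0,h0)):
        m=((hh[...,0]>12)&(hh[...,0]<25)&(hh[...,1]>140)).astype(np.uint8)
        k,_,st,ce=cv2.connectedComponentsWithStats(m)
        for i in range(1,k):
            q=inv(ray(F,ce[i],.033))
            if st[i,4]>30 and abs(q).max()<105: print(c,n,"honey",ce[i].round(1),q.round(1))
    for q in ("jar","cup","stick","tweezers"):
        for r in ctrl.regions_of(c,q)[:1]: print(c,q,np.round(r["uv"]))
E
```

```text
t 27.65 tray [-1.000e-01  2.188e+02] z 169.8 rot [ 1.80e+02 -1.00e-01  1.68e+01] F [1.2 0.5 0.4] w 9.24257264470978e-05
top 0.56 3663 [[-89.0, 43.0], [2.0, 71.0], [93.0, 97.0]]
scene 0.68 1981 [[-87.0, 41.0], [0.0, 69.0], [97.0, 95.0]]
top now honey [327.6 245.4] [-65.9 -45.6]
top start honey [327.5 245.4] [-65.9 -45.6]
top jar [363. 128.]
top cup [262. 329.]
top stick [327. 291.]
top tweezers [378. 225.]
scene now honey [337.6 244.2] [-64.8 -48.2]
scene start honey [337.5 244.2] [-64.7 -48.2]
scene jar [306. 188.]
scene cup [334. 319.]
scene tweezers [341. 216.]
```

```bash
python3 -c "
from bench import ctrl
print(ctrl.job_done())"
```

```text
the job is handed in; nothing more can be done
None
```

I handed the job in at about 28 s: the three red domes are in the trough, the lid is shut, and by the last camera check the honey dome and the things round the tray are where they were. One red dome landed on edge, and knocking it flat took several extra pushes, with up to 45 N on the fingertips.

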